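Index a shaft by its flat and hold the collar's set screw on it

TASK

First turn the upright shaft in its flange bearing until the flat milled on its end faces the same way as the small raised rib on the bearing. Then fetch the shaft collar (the plain ring with a set screw sticking out of its side, among the slotted pucks), slide it level over the end of the shaft with its screw toward the flat, and finish still gripping it in the air about half-way up the flat, clear of the bearing, with the point of the screw pressed lightly on the flat, so that I can tighten it. Leave the other loose things where they are.

Things in the scene. Friction and masses are not known exactly. Their poses are not given: they have to be found in the camera images.
- bearing: Fixed grey round flange bearing on the table: flange 90 mm diameter and 12 mm high, boss 50 mm diameter, top 45 mm above the table. Origin: centre of its underside, on the vertical shaft axis. Its front, -x of its frame, is marked by a 5 mm wide steel rib on flange and boss (rib tops 21 and 49 mm above the table). Its place and yaw vary.
- shaft: Steel shaft upright in the bearing, 20 mm diameter, top 115 mm above the table. Its upper 45 mm is D-shaped: one flat at -x of its frame, 6 mm from the axis (16 mm from flat to round back). Origin: on the axis at the flat's foot, 70 mm above the table. It turns about the vertical and stays where left (drag 0.1 N m). The flat starts 0.5 to 1.4 rad anticlockwise (from above) of the rib.
- flat_mid (a point): point in the middle of the flat, 92.5 mm above the table; the flat faces -x of its frame.
- collar: loose plain steel shaft collar lying flat: 46 mm outer diameter, 26 mm bore, 24 mm high, 0.18 kg. Origin: centre of its underside. One radial set screw at -x of its frame, 12 mm above the underside: head 11 mm diameter, out to 29.5 mm from the collar's axis; point 6 mm diameter, 4 mm into the bore, so 3 mm from the flat when collar and shaft are concentric and screw and flat face.
- collar_screw: the collar's set screw, fixed in it; same origin and axes as the collar.
- screw_point (a point): inner end of the set screw, in the bore, 9 mm from the collar's axis toward the screw and 12 mm above its underside.
- puck_a: loose slotted steel stop puck, 41 mm diameter, 17 mm high, a neighbour of the collar: leave alone. Origin at the centre of its underside.
- puck_b: the other such slotted stop puck: leave alone. Origin at the centre of its underside.
- washer: loose black ring, 39 mm diameter, 11 mm high: leave alone. Origin at the centre of its underside.
- nut: loose hex jam nut, 24 mm across flats, 10 mm high: leave alone. Origin at the centre of its underside.
- rod_end: loose rod end bearing, 84 mm long, 15 mm high: leave alone. Origin at the centre of its underside.
- cup: loose orange-brown gas cup standing up, 22 mm diameter, 42 mm high: leave alone. Origin at the centre of its underside.
There are look-alikes about, which are no part of the job. What is shaped like the collar but red is not meant.

How it is judged (in metres and radians):
On the way, in this order (a step that is already met when the one before it is completed fails the run):
1. the shaft is turned so that its flat faces the way of the rib (within 0.17 rad), before the collar is brought (angle between the x axis of shaft and the x axis of bearing, either way round below 0.17 rad and x of flat_mid in the frame of bearing below 0 m and horizontal distance between collar and shaft above 0.06 m), for 0.3 s.
2. the collar is round the end of the shaft, at the height of the flat (horizontal distance between collar and shaft below 0.0085 m and z of screw_point in the frame of shaft between 0.0085 and 0.0365 m), for 0.2 s.
At the end, for the whole second after the job is handed in: Flat within 0.17 rad of the rib; gripped collar round the shaft (8.5 mm), still, level (0.14 rad); screw point touches the flat with 0.5 to 30 N, within 14 mm of mid-height and 5 mm sideways, square to it within 0.25 rad (all of step 2 and angle between the x axis of shaft and the x axis of bearing, either way round below 0.17 rad and x of flat_mid in the frame of bearing below 0 m and x of screw_point in the frame of flat_mid between -0.004 and 0.002 m and y of screw_point in the frame of flat_mid between -0.005 and 0.005 m and angle between the x axis of collar and the x axis of shaft, either way round below 0.25 rad and angle between collar's own z axis and vertical below 0.14 rad and contact force between the fingers and collar above 2 N and contact force between collar_screw and shaft between 0.5 and 30 N and linear speed of collar below 0.02 m/s); the arm keeps its last pose, push and grip.
It fails at once if another loose thing is moved by more than 25 mm (distance of any of puck_a, puck_b, washer, nut, rod_end, cup from where it was at the start of the episode above 0.025 m).
It fails at once if the screw point is pressed hard on the shaft (over 50 N) (contact force between collar_screw and shaft above 50 N).
It also fails if it takes over 58 s, if anything falls off the work surface, if the arm or the gripper's body presses on something with over 40 N, if the wrist force passes 120 N, or if a joint passes its speed limit or range.

ROBOT

A 6-joint arm with a two-finger parallel gripper is mounted at the origin on a cart in front of the work surface, level with it; the furniture and walls round the work are solid. World frame = base frame: x ahead of the robot, y to its left, z up, the work surface at z = 0. Lengths are in m, angles in degrees, forces in N, time in s.
With the tool pointing down it reaches from about 0.4 to 0.825 m from the base axis. Payload 7 kg.
Tool frame: the origin (TCP) lies at the very end of the fingers, on their centre line; the grasp point (between the pads) lies 19 mm behind it; z points along the fingers, y is the line along which they close (so a half turn about z gives the same grasp; the last joint's range is limited). The gripper opens to 88 mm and grips with 3 to 60 N. Pads are 19 mm wide; open, the fingers measure 130 mm over their backs; the gripper's body (78 mm by 193 mm) begins 47 mm behind the grasp point.
Start: joints at [-59.639, 20.546, 0.682, 0, -70.136, -16.507], TCP at [0.162, -0.655, 0.193] pointing down, gripper open.
Joint ranges: [-176.03, 176.03], [-82.01, 121.73], [-58.28, 71.71], [-173.87, 95.51], [-174.79, -0.11], [-173.66, 173.66]. Speed limits (degrees/s): [136.94, 136.94, 172.46, 180, 180, 180].

INTERFACE

Orientations are given as [roll, pitch, yaw] about the fixed x, y, z axes, in that order (R = Rz(yaw) Ry(pitch) Rx(roll)).
In Python, from plant import r gives the robot as it stands. The module is installed in compiled form; this text tells all that it offers.
- The arm moves only by the tool jog_arm, never from a script. Its arguments are lists of equal length, an entry for each row: "travel": the shift along the tool's x, y, z each as a share of 50 cm, from -1 to 1, a list of three; "dr": the turn, a rotation vector about the tool's x, y, z each as a share of 360 degrees, from -1 to 1, a list of three; "claw": the opening, from 0 (shut) to 1 (fully open). A call has exactly 10 rows; each row is the pose to reach, as a shift and turn from the pose commanded when the call began, along the tool's axes at that moment, turning the shorter way round; what a row does not reach only later rows make up. A row lasts 1/8 s, in which the tool goes at most 62.5 mm and 10.7 degrees, less where a joint would pass 70% of its speed; a pose out of reach is approached as far as the arm can. A call with a number of a shift or a turn outside -1 to 1 is refused whole. A call with a gripper value outside its range is refused whole. The fingers move at their own pace and stop on an object; "newtons" is the grip in N (left out, the last holds). Time passes only in rows, so rows that repeat a pose let the fingers close, or fill a call up. It gives the time, the measured TCP pose, the force, the opening and the grip force at its end, in the units of the state.
- r.get_state(): the state, without advancing time (a new reading comes with each control period).
- r.capture(name): name is "scene" or "top"; returns a dict with "pixels" (384x512x3 uint8, red, green, blue), "range_z" (384x512 float32, m along the optical axis (not along the pixel's ray), 0 where there is no reading), "fx", "fy", "cx", "cy" (pixels), "dist_coeffs" ([k1, k2, p1, p2, k3] as OpenCV has them; the pictures are not rectified), "position" and "attitude" of the camera in the world. Camera axes: x right, y up, looking along -z (the intrinsics and any distortion apply to the point x, -y, -z); pixel columns grow to the right and rows downward; lengths in m; the calibration is good to about 2 mm. A picture is of the moment at which its call begins.
- r.close_job(): hands the job in; it is judged then, once.
Trained networks look in the newest picture that a camera, given by its name, has taken for a name from the list of things; names that differ only in an ending like _2 or _b are one class to them, and where a whole thing is asked for, a point or a joint stands for the part that bears it (a point fixed in the world has none). Each returns a list of dicts, best first, with "conf" (0 to 1); they miss things now and then, are a little off and sometimes report something else, mostly with a low value. They report only what shows in the picture. A call takes as long as a camera call. They do not tell look-alikes from the thing itself.
- r.boxes_of(name, camera): "extent" ([left, top, right, bottom] in pixels, round what is visible of it).
- r.regions_of(name, camera): "pixels" (384x512 bool, what is visible of it) and "extent" ([left, top, right, bottom] in pixels, round what is visible of it).
- r.tip_of(name, camera): "at" ([column, row] in pixels: a listed point, or the origin of a listed thing).
The state is a dict: "time_s": time; "joints": joint angles; "qd": joint speeds; "joint_torque": joint torques, N m; "tcp_pos": TCP position; "eef_rot": TCP orientation; "contact_force": force on the tool from outside, world axes, zero at the start; "moment": the same for the moment, N m; "gripper_width": finger opening in m; "gripper_force": force on a finger pad.
Only numpy, scipy, OpenCV 4.12 (cv2) and the standard library are available. Lean on these libraries where they do the work, as an engineer would, in place of code of your own. Each camera call takes 0.05 s, during which the arm holds its last target. There are 200 camera calls.

## Working session

There is one attempt and no reset: what is moved stays moved. The work goes in short steps, Python scripts to look and compute and a tool call to move; the robot and the scene stay as the last step left them, time stands still between calls to the robot, and variables do not carry over. Pictures are saved under pics/ and viewed, at most 10 in all, crops included, and the job is handed in when it is done.

Besides the shell and the picture viewer there is one more tool, called after "Call:" by a JSON object that holds its "api" and its "payload", one argument or row to a line. jog_arm: Moves the arm, as the interface text tells. Its arguments: {"type":"object","properties":{"travel":{"type":"array"},"dr":{"type":"array"},"claw":{"type":"array"},"newtons":{"type":"number"}},"required":["travel","dr","claw"]}

```bash
mkdir -p pics
cat > h.py <<'E'
import numpy as np, cv2
from scipy.spatial.transform import Rotation as R
from plant import r
def cam(n):
    return r.capture(n)
def K(c): return np.array([[c['fx'],0,c['cx']],[0,c['fy'],c['cy']],[0,0,1.]])
def rot(a):
    a=np.array(a,float)
    return a if a.shape==(3,3) else (R.from_euler('xyz',a,degrees=True).as_matrix() if a.size==3 else R.from_quat(a).as_matrix())
def rays(c,uv):
    p=cv2.undistortPoints(np.array(uv,float).reshape(-1,1,2),K(c),np.array(c['dist_coeffs'],float)).reshape(-1,2)
    return np.c_[p[:,0],-p[:,1],-np.ones(len(p))]@rot(c['attitude']).T
def onz(c,uv,z):
    d=rays(c,uv);o=np.array(c['position']);return o+d*((z-o[2])/d[:,2])[:,None]
def cloud(c):
    v,u=np.mgrid[:384,:512];d=rays(c,np.c_[u.ravel(),v.ravel()])
    P=np.array(c['position'])+d*c['range_z'].reshape(-1,1)
    P[c['range_z'].ravel()<=0]=np.nan
    return P.reshape(384,512,3)
def proj(c,P):
    q=(np.atleast_2d(P)-np.array(c['position']))@rot(c['attitude']);q=q*[1,-1,-1]
    return cv2.projectPoints(q,np.zeros(3),np.zeros(3),K(c),np.array(c['dist_coeffs'],float))[0].reshape(-1,2)
def save(c,f,box=None,s=1):
    im=c['pixels'][:,:,::-1]
    if box: im=im[box[1]:box[3],box[0]:box[2]]
    cv2.imwrite('pics/'+f,cv2.resize(im,None,fx=s,fy=s,interpolation=cv2.INTER_CUBIC))
E
python3 - <<'E'
from h import *
np.set_printoptions(precision=4,suppress=True)
A={}
for n in ('scene','top'):
    c=cam(n);A[n]=c;print(n,c['position'],c['attitude'],c['fx'],c['cx'],c['cy'],c['dist_coeffs'],(c['range_z']>0).mean())
    for t in ('bearing','shaft','collar','collar_screw','puck_a','washer','nut','rod_end','cup'):
        print(t,[(np.round(b['extent']),round(b['conf'],2)) for b in r.boxes_of(t,n)])
    for t in ('flat_mid','screw_point','bearing'):print(t,[(np.round(b['at'],1),round(b['conf'],2)) for b in r.tip_of(t,n)])
im=np.vstack([A['scene']['pixels'],A['top']['pixels']])[:,:,::-1]
cv2.imwrite('pics/a.png',cv2.resize(im,None,fx=.78,fy=.78))
print(r.get_state())
E
```

```text
scene [0.0436 0.6381 0.7001] [  54.475    -0.025  -145.5518] 357.6905533115058 250.48845037115882 190.02954886130786 [-0.0606  0.      0.      0.      0.    ] 0.9874114990234375
bearing [(array([190., 212., 223., 251.]), 0.88), (array([247., 256., 261., 286.]), 0.23)]
shaft [(array([202., 211., 210., 231.]), 0.61), (array([263., 184., 278., 192.]), 0.61)]
collar [(array([256., 200., 269., 211.]), 0.66), (array([268., 218., 283., 232.]), 0.65), (array([234., 188., 247., 202.]), 0.47)]
collar_screw []
puck_a [(array([200., 206., 213., 236.]), 0.71), (array([262., 182., 276., 190.]), 0.63), (array([296., 177., 308., 183.]), 0.43)]
washer [(array([201., 214., 208., 234.]), 0.5)]
nut [(array([246., 256., 264., 285.]), 0.62), (array([264., 241., 271., 251.]), 0.59)]
rod_end [(array([246., 259., 263., 284.]), 0.63)]
cup [(array([212., 285., 226., 304.]), 0.73)]
flat_mid [(array([207.5, 215. ]), 0.44)]
screw_point []
bearing [(array([205.8, 243.7]), 0.71)]
top [ 0.3518 -0.0679  1.1744] [  9.3188   0.403  -88.7559] 454.5149447605574 255.1507053749712 196.5717881004344 [-0.1035  0.      0.    
[... 463 characters left out ...]
ut [(array([222., 246., 230., 250.]), 0.56)]
rod_end [(array([172., 243., 196., 272.]), 0.79)]
cup []
flat_mid [(array([185., 186.]), 0.51)]
screw_point []
bearing [(array([190.8, 192.7]), 0.69)]
{'time_s': 1.3, 'joints': array([-59.6395,  20.5464,   0.6823,  -0.0024, -70.135 , -16.5058]), 'qd': array([ 0.0768,  0.0929, -0.0024, -0.0669, -0.0559, -0.0762]), 'joint_torque': array([  0.0015, -58.2383,  29.3305,   7.0029,   0.0124,   0.    ]), 'tcp_pos': array([ 0.1616, -0.6553,  0.1927]), 'eef_rot': array([-179.9998,    0.0024, -166.1461]), 'contact_force': array([ 0.8845, -0.7128,  0.2531]), 'moment': array([0.0231, 0.0204, 0.0286]), 'gripper_force': 0.0, 'gripper_width': 0.08729851870394921}
```

View pics/a.png

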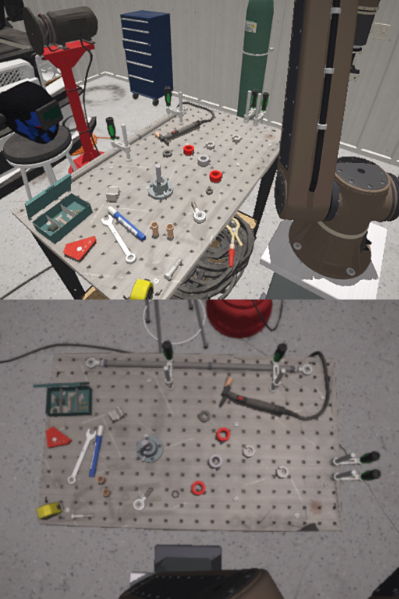

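Run:
```python
from h import *
c=cam('top');s=cam('scene')
a=cv2.resize(c['pixels'][160:260,165:385],(792,360),interpolation=cv2.INTER_CUBIC)
b=cv2.resize(s['pixels'][174:258,180:320],(396,238),interpolation=cv2.INTER_CUBIC)
d=cv2.resize(c['pixels'][164:216,165:222],(261,238),interpolation=cv2.INTER_CUBIC)
im=np.vstack([a,np.hstack([b,d,np.zeros((238,135,3),np.uint8)])])
cv2.imwrite('pics/b.png',im[:,:,::-1])
np.set_printoptions(precision=4,suppress=True)
P=cloud(c)
for n,cc,cl in(('top',c,P),('scene',s,cloud(s))):
  m=(cl[...,2]>.09)&(cl[...,2]<.125)&(abs(cl[...,0]-.58)<.1)&(abs(cl[...,1]-.1)<.12)
  print(n,m.sum(),cl[m].mean(0) if m.any() else 0)
for u in((190.8,192.7),(277,208),(287,175),(320,196),(362,222),(253,240)): print(u,P[int(u[1]),int(u[0])],onz(c,[u],.02))
# collar segmentation by height
for n,cl in(('top',P),('scene',cloud(s))):
  o=onz(c,[(277,208)],.012)[0]
  m=(cl[...,2]>.015)&(cl[...,2]<.035)&(np.hypot(cl[...,0]-o[0],cl[...,1]-o[1])<.045)
  q=cl[m];print(n,m.sum(),q.mean(0),q.min(0),q.max(0),np.percentile(q[:,2],80)); 
  (x,y),rad=cv2.minEnclosingCircle((q[:,:2]*1000).astype(np.float32));print(x,y,rad)
```

```text
top 63 [0.5536 0.1102 0.1107]
scene 71 [0.5538 0.1159 0.1055]
(190.8, 192.7) [0.5441 0.1081 0.0514] [[0.5477 0.1109 0.02  ]]
(277, 208) [ 0.515  -0.113   0.0015] [[ 0.5125 -0.1123  0.02  ]]
(287, 175) [ 0.604  -0.1383 -0.0015] [[ 0.5994 -0.137   0.02  ]]
(320, 196) [ 0.5491 -0.2253  0.0011] [[ 0.5459 -0.2227  0.02  ]]
(362, 222) [ 0.4829 -0.3354 -0.0005] [[ 0.4806 -0.3307  0.02  ]]
(253, 240) [ 0.4306 -0.0524 -0.0004] [[ 0.4293 -0.0526  0.02  ]]
top 181 [ 0.5159 -0.111   0.0226] [ 0.4898 -0.1328  0.0151] [ 0.5391 -0.089   0.0286] 0.024719694433870343
514.33056640625 -112.24787139892578 25.841726303100586
scene 95 [ 0.5162 -0.106   0.0199] [ 0.4903 -0.1291  0.0152] [ 0.5401 -0.0838  0.0237] 0.021442155579215628
514.7699584960938 -108.2538070678711 25.427749633789062
```

View pics/b.png

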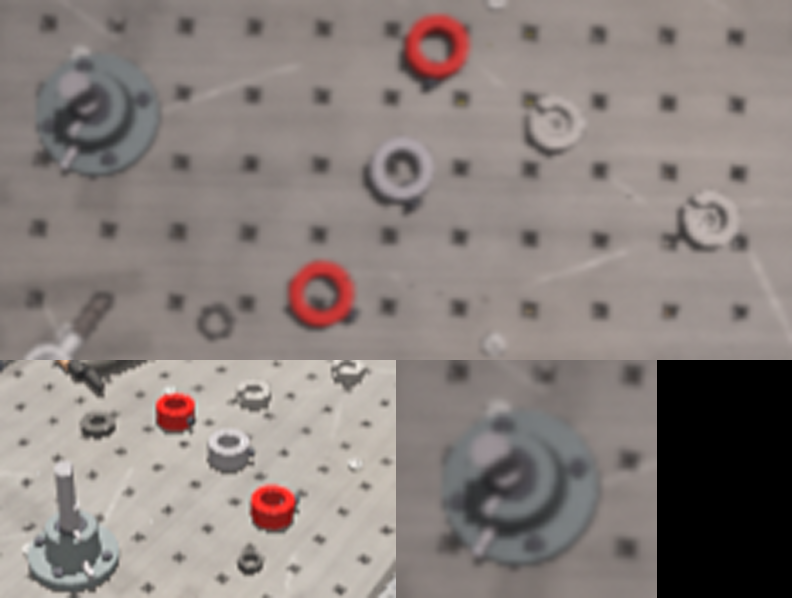

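Run:
```python
from h import *
from scipy.optimize import least_squares
np.set_printoptions(precision=4,suppress=True)
I=[];
T=[cam('top') for _ in range(3)];S=[cam('scene') for _ in range(3)]
t,s=T[0],S[0]
t['pixels']=np.mean([x['pixels'] for x in T],0).astype(np.uint8);s['pixels']=np.mean([x['pixels'] for x in S],0).astype(np.uint8)
t['range_z']=np.median([x['range_z'] for x in T],0);s['range_z']=np.median([x['range_z'] for x in S],0)
def fit(q,rad):
    f=least_squares(lambda p:np.hypot(q[:,0]-p[0],q[:,1]-p[1])-rad,q.mean(0)[:2],loss='soft_l1',f_scale=.002);return f.x,np.sqrt(np.mean(f.fun**2))
for n,c in(('top',t),('scene',s)):
    P=cloud(c);near=np.hypot(P[...,0]-.548,P[...,1]-.111)<.07
    m=near&(P[...,2]>.108);print(n,'top',m.sum(),P[m].mean(0))
    m=near&(P[...,2]>.007)&(P[...,2]<.018);k=cv2.convexHull((P[m][:,:2]*1e5).astype(np.int32))[:,0]/1e5;print('flange',m.sum(),fit(k,.045))
    m=near&(P[...,2]>.038)&(P[...,2]<.049);print('boss',m.sum(),P[m].mean(0))
    m=near&(P[...,2]>.053)&(P[...,2]<.068);print('round',m.sum(),fit(P[m],.010))
    m=near&(P[...,2]>.074)&(P[...,2]<.112);q=P[m]-[.548,.111,0]
    print('D',m.sum(),fit(P[m],.010));
    for x in sorted(q.tolist(),key=lambda a:a[2])[::2]: print(np.round(np.array(x)*1000,1),end=' ')
    print()
f=lambda c,b:cv2.resize(c['pixels'][b[1]:b[3],b[0]:b[2]],(400,440),interpolation=cv2.INTER_CUBIC)
im=np.hstack([f(t,(172,168,212,212)),f(s,(187,207,227,251))])
cl=cv2.resize(t['pixels'][192:224,262:294],(400,160*2)[:1]*2 if 0 else (320,320),interpolation=cv2.INTER_CUBIC)
cv2.imwrite('pics/c.png',im[:,:,::-1]);np.savez('avg.npz',t=t['pixels'],s=s['pixels'])
# screw of the collar: darkness around the ring in each view, at r=26mm, z=12mm
for n,c in(('top',t),('scene',s)):
    for r0,z in((.0265,.014),(.0285,.012)):
        a=np.radians(np.arange(0,360,10));o=np.array([.5145,-.1115])
        uv=proj(c,np.c_[o[0]+r0*np.cos(a),o[1]+r0*np.sin(a),0*a+z]).astype(np.float32)
        print(n,cv2.remap(c['pixels'].mean(2).astype(np.float32),uv[None,:,0],uv[None,:,1],cv2.INTER_LINEAR)[0].astype(int))
```

```text
top top 48 [0.5548 0.111  0.1139]
flange 516 (array([0.5539, 0.1106]), np.float64(0.0008403149600466867))
boss 218 [0.5502 0.107  0.0443]
round 12 (array([0.5542, 0.1108]), np.float64(0.0011174799970156285))
D 30 (array([0.5569, 0.1121]), np.float64(0.0011489288305923109))
[ 4.6 -8.5 75.2] [ 1.5 -4.1 77.9] [-2.1  2.4 83.2] [10.4 -9.6 84.5] [ 5.3 -9.9 85. ] [-0.4 -0.8 87.9] [ 1.8 -3.4 89.7] [ 3.5 -6.5 94.5] [-2.1  5.1 96.7] [-2.5  2.3 99.1] [ 2.4 -4.9 99.8] [  1.7  -3.1 103.5] [ -1.1   6.3 104.3] [  6.3 -10.5 105.9] [ -2.    0.6 109.5] 
scene top 34 [0.556  0.1141 0.1125]
flange 324 (array([0.5555, 0.1121]), np.float64(0.0008941045744014636))
boss 161 [0.5508 0.1176 0.0442]
round 29 (array([0.5566, 0.1109]), np.float64(0.0007546444274800806))
D 77 (array([0.5574, 0.1116]), np.float64(0.0012340938196200365))
[13.8  8.7 74.5] [ 8.8 10.4 74.7] [ 1.7  6.4 75.3] [-1.3  5.8 76.4] [ 5.4 -6.4 78.4] [ 3.5  7.9 79. ] [ 1.2  6.6 79.2] [ 6.4 -7.9 80.4] [ 5.6  9.1 82.3] [11.7  9.9 83.4] [ 0.3  7.2 83.5] [-0.8  4.1 85.4] [ 0.7  6.3 86.2] [11.  10.3 87.4] [ 1.5  5.2 88.5] [ 4.7  9.3 89.8] [11.2  9.7
[... 331 characters left out ...]
 8.2 108.4] [  1.7   6.4 109.6] [ 11.7  -9.5 111.2] [  0.4   3.7 111.7] [ 15.3  -5.7 112. ] 
top [151 149 149 149 145 144 137 124 102  80  74  65  78  73  73  87 121 130
  95  66  91 114 137 141 141 138 137 138 143 145 148 148 148 152 150 152]
top [146 142 145 145 143 143 140 132 109  93  86  85 105 101 103 116 132 136
 106  89 112 129 139 142 143 139 137 137 141 145 149 150 149 151 148 148]
scene [212 212 193 167 145 120  97  94  99 102 105 102 104 104 102  99 100 144
 104 143 168 179 183 181 178 155 161 183 204 204 203 202 182 191 197 207]
scene [211 194 161 160 157 146 116  96 100 104 105 104 105 105 100  93 109 154
 168 175 177 183 184 182 180 170 143 178 202 203 199 196 175 189 198 210]
```

View pics/c.png

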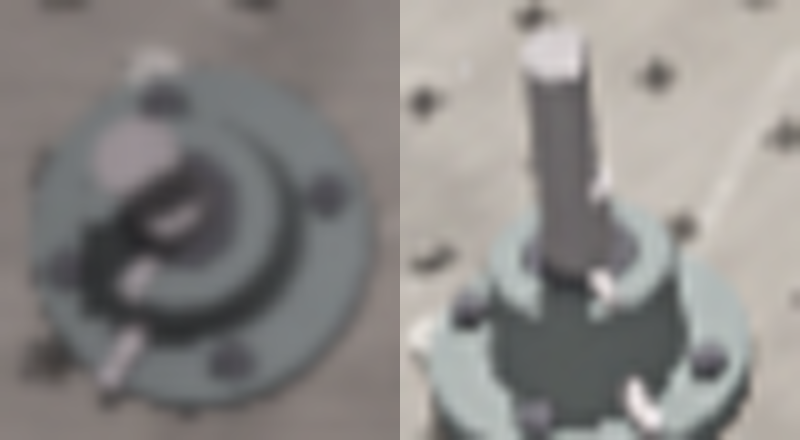

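Run:
```python
from h import *
np.set_printoptions(precision=4,suppress=True)
t,s=cam('top'),cam('scene')
o=np.array([.5547,.1112])
for c,l in((t,[((183.8,203),.021),((185.5,195.2),.049)]),(s,[((210.6,246.8),.021),((206.7,235.2),.049)])):
    for uv,z in l:
        p=onz(c,[uv],z)[0,:2]-o;print(p,np.hypot(*p),np.degrees(np.arctan2(p[1],p[0])))
for n,c in(('top',t),('scene',s)):   # bright rib pixels by cloud
    P=cloud(c);rr=np.hypot(P[...,0]-o[0],P[...,1]-o[1]);a=np.degrees(np.arctan2(P[...,1]-o[1],P[...,0]-o[0]))%360
    for lo,hi,r0,r1 in((.0165,.026,.026,.047),(.0472,.056,.012,.027)):
        m=(P[...,2]>lo)&(P[...,2]<hi)&(rr>r0)&(rr<r1);print(n,np.sort(a[m]).round(0))
# D normal fit: minimise distance to D shape with axis free within 2mm
from scipy.optimize import minimize
for n,c in(('top',t),('scene',s)):
    P=cloud(c);q=P[(P[...,2]>.074)&(P[...,2]<.110)&(np.hypot(P[...,0]-o[0],P[...,1]-o[1])<.02)][:,:2]
    res=[]
    for th in range(180,240,4):
        u=np.array([np.cos(np.radians(th)),np.sin(np.radians(th))])
        def f(x):
            d=q-x;sd=np.maximum(np.hypot(*d.T)-.01,d@u-.006)*1e3;return np.mean(np.minimum(sd**2,9))+ (np.sum((x-o)**2)*1e6)*.02
        b=minimize(f,o,method='Nelder-Mead');res.append((round(b.fun,2),th,b.x.round(4)))
    print(n,len(q),sorted(res,key=lambda x:x[0])[:3],[x[0] for x in res])
```

```text
[-0.0344  0.0165] 0.03817328122567331 154.42454111530333
[-0.0186  0.0084] 0.020373160050407856 155.78049413333093
[-0.0332  0.0186] 0.038091910551397976 150.75686497409322
[-0.0165  0.0117] 0.020203647820239323 144.583423951293
top [ 11.  11.  15.  19.  20.  23.  32. 102. 104. 105. 107. 108. 112. 112.
 118. 134. 142. 147. 148. 151. 151. 152. 152. 153. 154. 155. 156. 156.
 156. 157. 157. 157. 158. 158. 162. 183. 185. 191. 191. 191. 195. 196.
 196. 197. 198. 199. 202. 204. 205. 212. 220. 224. 231. 242. 250. 255.
 259. 265. 272. 275. 280. 282. 284. 286. 286. 288. 288. 291. 295. 314.
 358.]
top [122. 142. 144. 149. 150. 154. 158. 160. 161. 164. 181. 212. 217. 240.
 241. 252. 254. 278. 282. 285. 291. 310. 319. 328.]
scene [ 15.  16.  17.  21.  24.  60.  61.  72.  76.  81.  82.  89.  90.  90.
  95.  97.  98. 100. 103. 103. 103. 109. 110. 115. 126. 133. 138. 139.
 143. 148. 148. 148. 149. 150. 151. 151. 152. 153. 153. 153. 156. 157.
 164. 169. 194. 199. 202. 202. 204.]
scene [ 69.  99. 120. 140. 145. 147. 150. 153. 155. 212.]
top 30 [(np.float64(0.35), 212, array([0.5543, 0.1105])), (np.float64(0.35), 216, array([0.5543, 0.1106])), (np.float64(0.47), 208, array([0.5543, 0.1106]))] [np.float64(2.48), np.float64(2.13), np.float64(1.83), np.float64(1.56), np.float64(1.32), np.float64(1.0), np.float64(0.69), np.float64(0.47), np.float64(0.35), np.float64(0.35), np.float64(0.48), np.float64(0.72), np.float64(1.09), np.float64(1.57), np.float64(2.09)]
scene 69 [(np.float64(1.24), 208, array([0.5563, 0.111 ])), (np.float64(1.24), 212, array([0.5563, 0.1109])), (np.float64(1.25), 204, array([0.5562, 0.1109]))] [np.float64(2.14), np.float64(1.99), np.float64(1.83), np.float64(1.68), np.float64(1.47), np.float64(1.34), np.float64(1.25), np.float64(1.24), np.float64(1.24), np.float64(1.25), np.float64(1.28), np.float64(1.32), np.float64(1.38), np.float64(1.45), np.float64(1.53)]
```

Call:
{"api": "jog_arm", "payload": {
  "travel": [
    [-0.1, 0.08, 0],
    [-0.2, 0.17, 0],
    [-0.3, 0.26, 0],
    [-0.4, 0.34, 0],
    [-0.5, 0.43, 0],
    [-0.6, 0.52, 0],
    [-0.7, 0.6, 0],
    [-0.754, 0.649, 0],
    [-0.754, 0.649, 0],
    [-0.754, 0.649, 0]
  ],
  "dr": [
    [0, 0, -0.028],
    [0, 0, -0.056],
    [0, 0, -0.084],
    [0, 0, -0.112],
    [0, 0, -0.14],
    [0, 0, -0.168],
    [0, 0, -0.196],
    [0, 0, -0.224],
    [0, 0, -0.252],
    [0, 0, -0.28]
  ],
  "claw": [1, 1, 1, 1, 1, 1, 1, 1, 1, 1]
}}

```text
time_s: 3.05
tcp_pos: [0.4506, -0.249, 0.1928]
eef_rot: [-180.0, -0.0, -64.9]
contact_force: [-0.3, -0.1, -0.6]
gripper_width: 0.0875
gripper_force: 0.0
```

Call:
{"api": "jog_arm", "payload": {
  "travel": [
    [-0.1, -0.08, 0],
    [-0.2, -0.17, 0],
    [-0.3, -0.26, 0],
    [-0.4, -0.345, 0],
    [-0.5, -0.43, 0],
    [-0.569, -0.491, 0],
    [-0.569, -0.491, 0],
    [-0.569, -0.491, 0.08],
    [-0.569, -0.491, 0.16],
    [-0.569, -0.491, 0.226]
  ],
  "dr": [
    [0, 0, -0.01],
    [0, 0, -0.02],
    [0, 0, -0.0232],
    [0, 0, -0.0232],
    [0, 0, -0.0232],
    [0, 0, -0.0232],
    [0, 0, -0.0232],
    [0, 0, -0.0232],
    [0, 0, -0.0232],
    [0, 0, -0.0232]
  ],
  "claw": [1, 1, 1, 1, 1, 1, 1, 1, 1, 1]
}}

```text
time_s: 4.3
tcp_pos: [0.5539, 0.1102, 0.0784]
eef_rot: [180.0, 0.0, -57.0]
contact_force: [-0.1, 0.3, -0.2]
gripper_width: 0.0877
gripper_force: 0.0
```

Call:
{"api": "jog_arm", "payload": {
  "travel": [
    [0, 0, 0],
    [0, 0, 0],
    [0, 0, 0],
    [0, 0, 0],
    [0, 0, 0],
    [0, 0, 0],
    [0, 0, 0],
    [0, 0, 0],
    [0, 0, 0],
    [0, 0, 0]
  ],
  "dr": [
    [0, 0, 0],
    [0, 0, 0],
    [0, 0, 0],
    [0, 0, 0],
    [0, 0, 0],
    [0, 0, 0],
    [0, 0, 0],
    [0, 0, 0],
    [0, 0, 0],
    [0, 0, 0]
  ],
  "claw": [0, 0, 0, 0, 0, 0, 0, 0, 0, 0],
  "newtons": 25
}}

```text
time_s: 5.55
tcp_pos: [0.5558, 0.1114, 0.0814]
eef_rot: [-179.8, -0.1, -56.9]
contact_force: [-0.3, -0.4, 9.9]
gripper_width: 0.0011
gripper_force: 4.8
```

Run:
```python
from h import *
s=cam('scene');t=cam('top');print({k:np.round(v,3) for k,v in r.get_state().items()})
f=lambda c,b:cv2.resize(c['pixels'][b[1]:b[3],b[0]:b[2]],(400,400),interpolation=cv2.INTER_CUBIC)
cv2.imwrite('pics/d.png',np.hstack([f(s,(165,165,265,265)),f(t,(140,140,240,240))])[:,:,::-1])
```

```text
{'time_s': np.float64(5.65), 'joints': array([ 31.152,  15.977, -21.812,   0.071, -52.049,   1.858]), 'qd': array([ 0.027,  0.02 , -0.033, -0.051, -0.054,  0.01 ]), 'joint_torque': array([-1.3200e-01, -4.2293e+01,  2.1575e+01,  4.6390e+00,  2.6800e-01,
        1.0000e-03]), 'tcp_pos': array([0.556, 0.111, 0.081]), 'eef_rot': array([-1.7984e+02, -6.1000e-02, -5.6948e+01]), 'contact_force': array([0.648, 0.497, 9.223]), 'moment': array([0.047, 0.387, 0.005]), 'gripper_force': np.float64(4.794), 'gripper_width': np.float64(0.0)}
```

View pics/d.png

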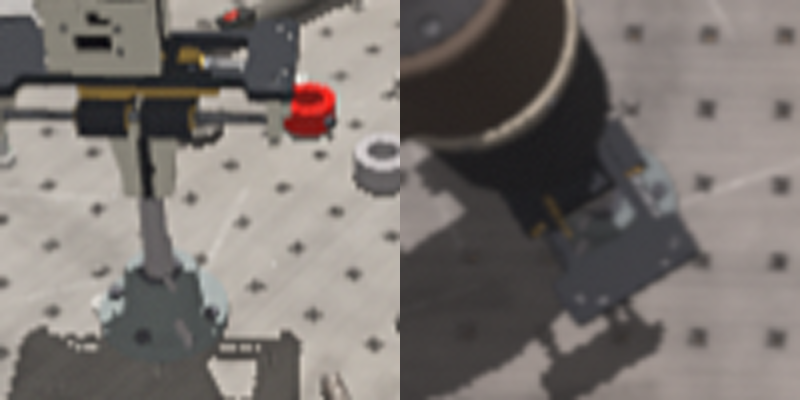

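Run:
```python
from h import *
s=cam('scene');tp=r.get_state()['tcp_pos']
g=lambda p:((proj(s,[p])-[165,165])*4).round(0)
print('tcp',g(tp),'tcp+35mm',g(tp+[0,0,.034]),'shaft top',g([.5547,.111,.115]),'boss top',g([.5547,.111,.045]))
P=cloud(s);o=np.array([.5547,.111])
m=(np.hypot(P[...,0]-o[0],P[...,1]-o[1])<.05)&(P[...,2]>.05)&(P[...,2]<.15)
v,u=np.nonzero(m)
for w in range(v.min(),v.max()+1,2):
    k=(v==w);print(w,u[k].min(),u[k].max(),(np.median(P[w,u[k]]-[.5547,.111,0],0)*1000).round(0),(P[w,u[k]][:,0].min()*1000).round(),(P[w,u[k]][:,0].max()*1000).round())
```

```text
tcp [[154. 225.]] tcp+35mm [[150. 185.]] shaft top [[152. 186.]] boss top [[160. 266.]]
204 194 208 [ -5.  11. 149.] 534.0 564.0
206 194 208 [ -4.  10. 143.] 535.0 564.0
208 195 208 [ -4.   9. 137.] 537.0 561.0
210 195 208 [ -5.  10. 129.] 537.0 563.0
212 196 208 [ -6.  10. 123.] 537.0 561.0
214 199 207 [ -4.   7. 113.] 538.0 561.0
216 200 205 [ -4.   7. 105.] 548.0 558.0
218 200 205 [-3.  7. 99.] 548.0 558.0
220 200 206 [-3.  7. 92.] 547.0 559.0
222 200 206 [-3.  8. 85.] 548.0 559.0
224 200 207 [-3.  8. 79.] 548.0 563.0
226 201 207 [-4.  6. 71.] 547.0 557.0
228 201 207 [-5.  7. 65.] 547.0 557.0
230 201 207 [-3.  6. 57.] 546.0 560.0
232 203 205 [-5.  9. 51.] 549.0 553.0Traceback (most recent call last):
  File "<stdin>", line 9, in <module>
    return umr_minimum(a, axis, None, out, keepdims, initial, where)
ValueError: zero-size array to reduction operation minimum which has no identity
```

Call:
{"api": "jog_arm", "payload": {
  "travel": [
    [0, 0, 0],
    [0, 0, 0],
    [0, 0, 0],
    [0, 0, 0],
    [0, 0, 0],
    [0, 0, 0],
    [0, 0, 0],
    [0, 0, 0],
    [0, 0, 0],
    [0, 0, 0]
  ],
  "dr": [
    [0, 0, 0],
    [0, 0, 0],
    [0, 0, 0],
    [0, 0, 0],
    [0, 0, 0],
    [0, 0, 0],
    [0, 0, 0],
    [0, 0, 0],
    [0, 0, 0],
    [0, 0, 0]
  ],
  "claw": [1, 1, 1, 1, 1, 1, 1, 1, 1, 1]
}}

```text
time_s: 6.95
tcp_pos: [0.5544, 0.1109, 0.0797]
eef_rot: [180.0, -0.0, -57.0]
contact_force: [0.2, -0.3, -0.0]
gripper_width: 0.0869
gripper_force: 0.0
```

Run:
```python
from h import *
s=cam('scene');st=r.get_state();tp=st['tcp_pos'];print(tp,st['contact_force'],st['gripper_width'])
ps=np.radians(-57);y=np.array([np.sin(ps),-np.cos(ps),0])
im=cv2.resize(s['pixels'][150:260,150:260],(770,770)[0:2],interpolation=cv2.INTER_CUBIC)[:,:,::-1].copy()
for sg in(-1,1):
  for dz in(0,.034,.066):
    p=((proj(s,[tp+sg*y*.044+[0,0,dz]])[0]-150)*7).astype(int);cv2.circle(im,tuple(map(int,p)),4,(0,0,255),1)
cv2.imwrite('pics/e.png',im[:600])
```

```text
[0.55438328 0.11095144 0.07966822] [-0.33744103 -0.70668579 -0.66449074] 0.08696463637121796
```

View pics/e.png

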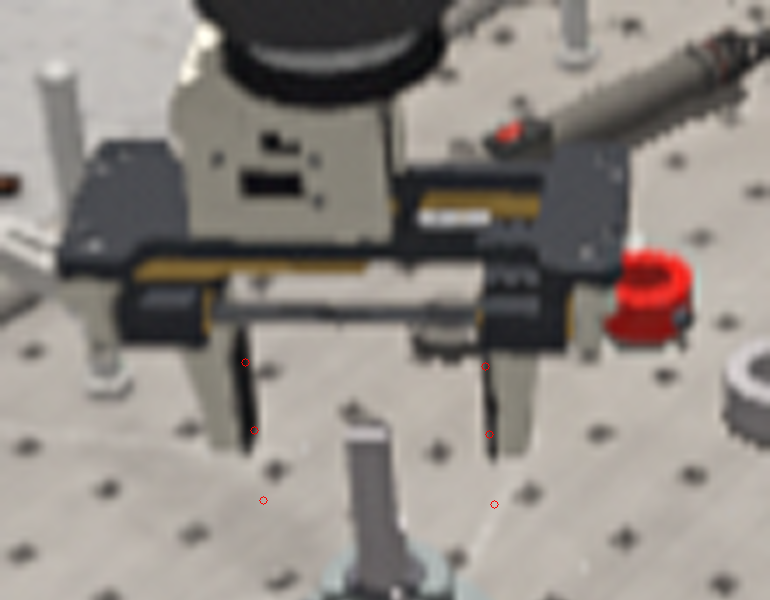

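Run:
```python
from h import *
s=cam('scene');tp=r.get_state()['tcp_pos'];P=cloud(s)
ps=np.radians(-57);y=np.array([np.sin(ps),-np.cos(ps)]);x=np.array([np.cos(ps),np.sin(ps)])
d=P[...,:2]-tp[:2];a=d@x;b=d@y
for lo,hi in((-.07,-.04),(-.03,.03),(.04,.07)):
    m=(abs(a)<.02)&(b>lo)&(b<hi)&(P[...,2]>.03)&(P[...,2]<.2)
    z=P[m][:,2]
    if lo==-.03: z=z[z>.118]
    print(lo,m.sum(),(np.sort(z)[:25]-tp[2]).round(4)*1000)
    for h in range(85,180,10):
        k=m&(abs(P[...,2]-h/1000)<.005);print(h,k.sum(),(1000*np.r_[a[k].min(),a[k].max(),b[k].min(),b[k].max()]).round() if k.any() else '')
```

```text
-0.07 146 [32.5 33.4 33.8 35.9 36.  36.5 37.9 38.4 38.9 39.4 39.5 40.2 40.7 40.8
 42.5 42.5 42.5 42.6 42.7 42.9 44.  44.5 44.5 44.6 44.6]
85 0 
95 0 
105 0 
115 12 [-14.   6. -60. -45.]
125 25 [-15.   9. -60. -45.]
135 28 [-15.  -1. -61. -44.]
145 24 [-14.   4. -62. -44.]
155 36 [-15.   7. -64. -44.]
165 10 [-14.  -5. -56. -48.]
175 4 [-15.   3. -51. -49.]
-0.03 302 []
85 17 [ -9.  -5. -10.   4.]
95 17 [-9. -4. -9.  4.]
105 19 [-10.   1. -11.   5.]
115 32 [-11.  11. -11.   5.]
125 0 
135 0 
145 0 
155 0 
165 0 
175 0 
0.04 108 [34.3 34.4 34.5 35.7 36.3 37.5 38.  38.1 38.4 38.4 38.4 38.7 39.  40.4
 41.4 41.6 42.4 43.6 44.  44.1 44.2 45.2 45.4 46.  46.9]
85 0 
95 0 
105 0 
115 13 [-16. -10.  45.  59.]
125 18 [-16. -11.  43.  59.]
135 22 [-15.  -3.  44.  59.]
145 23 [-17.  -9.  44.  62.]
155 25 [-16. -11.  45.  62.]
165 5 [-17. -14.  48.  63.]
175 0
```

Call:
{"api": "jog_arm", "payload": {
  "travel": [
    [0, 0, 0.02],
    [0, 0, 0.04],
    [0, 0, 0.06],
    [0, 0, 0.06],
    [0, 0, 0.06],
    [0, 0, 0.06],
    [0, 0, 0.06],
    [0, 0, 0.06],
    [0, 0, 0.06],
    [0, 0, 0.06]
  ],
  "dr": [
    [0, 0, 0],
    [0, 0, 0],
    [0, 0, 0],
    [0, 0, 0],
    [0, 0, 0],
    [0, 0, 0],
    [0, 0, 0],
    [0, 0, 0],
    [0, 0, 0],
    [0, 0, 0]
  ],
  "claw": [1, 1, 1, 0, 0, 0, 0, 0, 0, 0],
  "newtons": 25
}}

```text
time_s: 8.3
tcp_pos: [0.5544, 0.1109, 0.0497]
eef_rot: [-180.0, 0.0, -57.0]
contact_force: [0.2, -0.3, 0.5]
gripper_width: 0.0235
gripper_force: 0.0
```

Call:
{"api": "jog_arm", "payload": {
  "travel": [
    [0, 0, 0],
    [0, 0, 0],
    [0, 0, 0],
    [0, 0, 0],
    [0, 0, 0],
    [0, 0, 0],
    [0, 0, 0],
    [0, 0, 0],
    [0, 0, 0],
    [0, 0, 0]
  ],
  "dr": [
    [0, 0, 0],
    [0, 0, 0],
    [0, 0, 0],
    [0, 0, 0],
    [0, 0, 0],
    [0, 0, 0],
    [0, 0, 0],
    [0, 0, 0],
    [0, 0, 0],
    [0, 0, 0]
  ],
  "claw": [0, 0, 0, 0, 0, 0, 0, 0, 0, 0],
  "newtons": 25
}}

```text
time_s: 9.55
tcp_pos: [0.5568, 0.1126, 0.0501]
eef_rot: [-179.7, -0.0, -56.9]
contact_force: [7.7, 3.7, -5.1]
gripper_width: 0.0159
gripper_force: 25.0
```

Call:
{"api": "jog_arm", "payload": {
  "travel": [
    [0, -0.004, 0],
    [0, -0.004, 0],
    [0.001, -0.004, 0],
    [0.001, -0.004, 0],
    [0.002, -0.004, 0],
    [0.002, -0.004, 0],
    [0.003, -0.004, 0],
    [0.003, -0.004, 0],
    [0.003, -0.004, 0],
    [0.003, -0.004, 0]
  ],
  "dr": [
    [0, 0, 0.02],
    [0, 0, 0.04],
    [0, 0, 0.06],
    [0, 0, 0.08],
    [0, 0, 0.1],
    [0, 0, 0.12],
    [0, 0, 0.14],
    [0, 0, 0.168],
    [0, 0, 0.168],
    [0, 0, 0.168]
  ],
  "claw": [0, 0, 0, 0, 0, 0, 0, 0, 0, 0]
}}

```text
time_s: 10.8
tcp_pos: [0.559, 0.1108, 0.05]
eef_rot: [-179.8, 0.1, -117.5]
contact_force: [7.2, -2.6, -3.4]
gripper_width: 0.0155
gripper_force: 25.0
```

Call:
{"api": "jog_arm", "payload": {
  "travel": [
    [0, 0, 0],
    [0, 0, 0],
    [0, 0, 0],
    [0, 0, 0],
    [0, 0, 0],
    [0, 0, 0],
    [0, 0, -0.06],
    [0, 0, -0.12],
    [0, 0, -0.2],
    [0, 0, -0.28]
  ],
  "dr": [
    [0, 0, 0],
    [0, 0, 0],
    [0, 0, 0],
    [0, 0, 0],
    [0, 0, 0],
    [0, 0, 0],
    [0, 0, 0],
    [0, 0, 0],
    [0, 0, 0],
    [0, 0, 0]
  ],
  "claw": [1, 1, 1, 1, 1, 1, 1, 1, 1, 1]
}}

```text
time_s: 12.05
tcp_pos: [0.5566, 0.1107, 0.1909]
eef_rot: [180.0, -0.0, -117.5]
contact_force: [0.8, -0.0, -0.4]
gripper_width: 0.0875
gripper_force: 0.0
```

Call:
{"api": "jog_arm", "payload": {
  "travel": [
    [0.05, -0.015, 0],
    [0.1, -0.03, 0],
    [0.16, -0.05, 0],
    [0.22, -0.065, 0],
    [0.28, -0.085, 0],
    [0.34, -0.1, 0],
    [0.4, -0.12, 0],
    [0.432, -0.13, 0],
    [0.432, -0.13, 0],
    [0.432, -0.13, 0]
  ],
  "dr": [
    [0, 0, 0.02],
    [0, 0, 0.04],
    [0, 0, 0.06],
    [0, 0, 0.08],
    [0, 0, 0.1],
    [0, 0, 0.12],
    [0, 0, 0.14],
    [0, 0, 0.1486],
    [0, 0, 0.1486],
    [0, 0, 0.1486]
  ],
  "claw": [1, 1, 1, 1, 1, 1, 1, 1, 1, 1]
}}

```text
time_s: 13.3
tcp_pos: [0.5151, -0.1104, 0.1896]
eef_rot: [180.0, 0.0, -170.9]
contact_force: [0.3, -0.1, -0.9]
gripper_width: 0.0878
gripper_force: 0.0
```

Run:
```python
from h import *
from scipy.optimize import minimize,least_squares
st=r.get_state();print(st['tcp_pos'],st['eef_rot'])
s=[cam('scene') for _ in range(3)];t=cam('top')
P=np.vstack([cloud(x)[None] for x in s]);o=np.array([.5550,.111])
print('shaft visible in top:',(abs(cloud(t)[...,2]-.114)<.004)[170:200,170:200].sum())
for n,PP in(('scene',P),('top',cloud(t)[None])):
    q=PP[(PP[...,2]>.074)&(PP[...,2]<.110)&(np.hypot(PP[...,0]-o[0],PP[...,1]-o[1])<.02)][:,:2]
    if len(q)<10: print(n,len(q));continue
    res=[]
    for th in range(100,204,4):
        u=np.array([np.cos(np.radians(th)),np.sin(np.radians(th))])
        def f(x):
            d=q-x;sd=np.maximum(np.hypot(*d.T)-.01,d@u-.006)*1e3;return np.mean(np.minimum(sd**2,9))+(np.sum((x-o)**2)*1e6)*.02
        b=minimize(f,o,method='Nelder-Mead');res.append((round(b.fun,2),th,b.x.round(4)))
    print(n,len(q),sorted(res,key=lambda x:x[0])[:3],[float(x[0]) for x in res])
    c0=np.array([.5147,-.111]);d=PP[...,:2]-c0;a=np.degrees(np.arctan2(d[...,1],d[...,0]))%360
    m=(PP[...,2]>.005)&(PP[...,2]<.022)&(abs(np.hypot(d[...,0],d[...,1])-.023)<.006)&((a<172)|(a>208))
    m2=(PP[...,2]>.019)&(PP[...,2]<.03)&(np.hypot(d[...,0],d[...,1])<.030)&((a<172)|(a>208))
    for mm in(m,m2):
        q=PP[mm][:,:2]
        if len(q)>10:
            k=least_squares(lambda p:np.hypot(q[:,0]-p[0],q[:,1]-p[1])-.023,c0,loss='soft_l1',f_scale=.001);print('collar',len(q),k.x,q.mean(0))
save(s[0],'f.png',(180,160,320,260),5.6)
```

```text
[ 0.51505479 -0.11043618  0.18963779] [ 1.79994706e+02  3.88401866e-03 -1.70892526e+02]
shaft visible in top: 0
scene 242 [(np.float64(1.26), 152, array([0.5565, 0.1109])), (np.float64(1.3), 156, array([0.5564, 0.1108])), (np.float64(1.33), 148, array([0.5565, 0.111 ]))] [3.7, 3.62, 3.51, 3.41, 3.29, 3.13, 2.9, 2.65, 2.36, 2.06, 1.77, 1.51, 1.33, 1.26, 1.3, 1.42, 1.61, 1.85, 2.12, 2.39, 2.64, 2.86, 3.06, 3.21, 3.34, 3.36]
collar 255 [ 0.51689143 -0.10976395] [ 0.51468422 -0.09627614]
collar 188 [ 0.51411398 -0.10810177] [ 0.51898341 -0.10630304]
top 0
```

View pics/f.png

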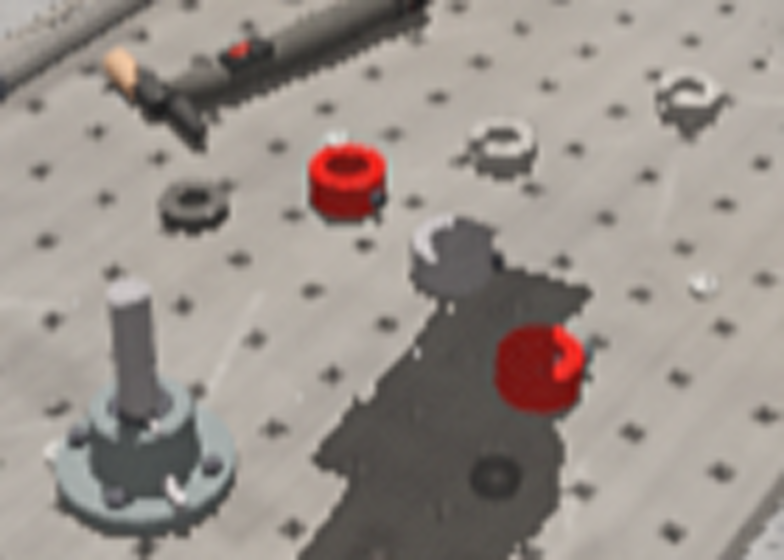

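Call:
{"api": "jog_arm", "payload": {
  "travel": [
    [-0.002, 0, 0.07],
    [-0.002, 0, 0.15],
    [-0.002, 0, 0.24],
    [-0.002, 0, 0.32],
    [-0.002, 0, 0.38],
    [-0.002, 0, 0.42],
    [-0.002, 0, 0.433],
    [-0.002, 0, 0.433],
    [-0.002, 0, 0.433],
    [-0.002, 0, 0.433]
  ],
  "dr": [
    [0, 0, 0],
    [0, 0, 0],
    [0, 0, 0],
    [0, 0, 0],
    [0, 0, 0],
    [0, 0, 0],
    [0, 0, 0],
    [0, 0, 0],
    [0, 0, 0],
    [0, 0, 0]
  ],
  "claw": [1, 1, 1, 1, 1, 1, 1, 1, 1, 1]
}}

```text
time_s: 14.75
tcp_pos: [0.5165, -0.1106, -0.026]
eef_rot: [-180.0, 0.1, -171.0]
contact_force: [0.0, -0.7, 0.1]
gripper_width: 0.0877
gripper_force: 0.0
```

Call:
{"api": "jog_arm", "payload": {
  "travel": [
    [0, 0, 0],
    [0, 0, 0],
    [0, 0, 0],
    [0, 0, 0],
    [0, 0, 0],
    [0, 0, 0],
    [0, 0, 0],
    [0, 0, 0],
    [0, 0, 0],
    [0, 0, 0]
  ],
  "dr": [
    [0, 0, 0],
    [0, 0, 0],
    [0, 0, 0],
    [0, 0, 0],
    [0, 0, 0],
    [0, 0, 0],
    [0, 0, 0],
    [0, 0, 0],
    [0, 0, 0],
    [0, 0, 0]
  ],
  "claw": [0, 0, 0, 0, 0, 0, 0, 0, 0, 0],
  "newtons": 30
}}

```text
time_s: 16.0
tcp_pos: [0.5159, -0.1107, -0.0269]
eef_rot: [180.0, 0.0, -171.0]
contact_force: [0.3, -1.0, -1.6]
gripper_width: 0.0449
gripper_force: 30.0
```

Call:
{"api": "jog_arm", "payload": {
  "travel": [
    [0, 0, -0.03],
    [0, 0, -0.07],
    [0, 0, -0.12],
    [0, 0, -0.18],
    [0, 0, -0.24],
    [0, 0, -0.29],
    [0, 0, -0.314],
    [0, 0, -0.314],
    [0, 0, -0.314],
    [0, 0, -0.314]
  ],
  "dr": [
    [0, 0, 0],
    [0, 0, 0],
    [0, 0, 0],
    [0, 0, 0],
    [0, 0, 0],
    [0, 0, 0],
    [0, 0, 0],
    [0, 0, 0],
    [0, 0, 0],
    [0, 0, 0]
  ],
  "claw": [0, 0, 0, 0, 0, 0, 0, 0, 0, 0]
}}

```text
time_s: 17.25
tcp_pos: [0.5152, -0.1107, 0.1291]
eef_rot: [180.0, -0.1, -171.0]
contact_force: [0.4, -0.2, -2.5]
gripper_width: 0.0446
gripper_force: 30.0
```

Run:
```python
from h import *
st=r.get_state();tp=st['tcp_pos'];print(tp,st['eef_rot'],st['gripper_width'],st['gripper_force'])
s=[cam('scene') for _ in range(3)];P=np.array([cloud(x) for x in s]);p=proj(s[0],[tp+[0,0,.035]])[0].astype(int);print(p)
save(s[0],'g.png',(p[0]-35,p[1]-35,p[0]+35,p[1]+30),8)
ps=np.radians(st['eef_rot'][2]);x=np.array([np.cos(ps),np.sin(ps)]);y=np.array([np.sin(ps),-np.cos(ps)])
d=P[...,:2]-tp[:2];a=d@x;b=d@y;z=P[...,2]-tp[2]
for h in range(14,90,4):
    k=(abs(a)<.05)&(abs(b)<.07)&(abs(z-h/1000)<.002)
    print(h,k.sum(),(1000*np.r_[a[k].min(),a[k].max(),b[k].min(),b[k].max()]).round() if k.any() else '')
```

```text
[ 0.51519539 -0.11073706  0.12907046] [ 1.79991133e+02 -1.16143644e-01 -1.70976224e+02] 0.044631149808179206 29.999572187662125
[262 163]
14 0 
18 0 
22 0 
26 21 [ 6. 20. -6. 24.]
30 28 [ 9. 26. -3. 25.]
34 48 [ -8.  26. -30.  43.]
38 74 [ -9.  28. -37.  43.]
42 80 [ -9.  25. -35.  43.]
46 124 [ -9.  21. -38.  43.]
50 94 [ -8.  19. -37.  43.]
54 48 [ -9.  13. -35.  43.]
58 38 [-11.  12. -36.  46.]
62 35 [-11.  12. -34.  45.]
66 13 [-11.  11.  42.  45.]
70 2 [ 1.  4. 47. 48.]
74 0 
78 0 
82 0 
86 0
```

View pics/g.png

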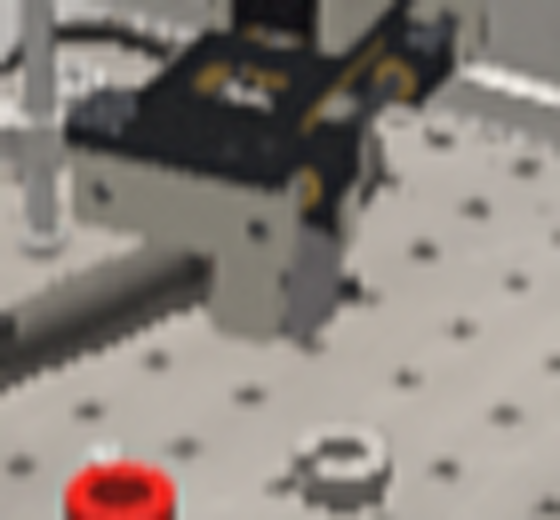

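Run:
```python
from h import *
from scipy.optimize import least_squares
st=r.get_state();tp=st['tcp_pos']
P=np.array([cloud(cam('scene')) for x in range(4)])
ps=np.radians(st['eef_rot'][2]);x=np.array([np.cos(ps),np.sin(ps)]);y=np.array([np.sin(ps),-np.cos(ps)])
d=P[...,:2]-tp[:2];a=d@x*1e3;b=d@y*1e3;z=(P[...,2]-tp[2])*1e3
k=(a>10)&(a<35)&(abs(b)<25)&(z>26)&(z<52)
print(k.sum())
for q in sorted(zip(b[k].round(),a[k].round(),z[k].round()))[::3]: print(*[int(v) for v in q],end=' | ')
m=k&((b>8)|(b<-8));A,B=a[m],b[m]
f=least_squares(lambda p:np.hypot(A-p[0],B-p[1])-23,[0,0],loss='soft_l1',f_scale=1);print(f.x,m.sum())
f=least_squares(lambda p:np.hypot(A-p[0],B)-23,[0],loss='soft_l1',f_scale=1);print(f.x)
h=k&(a>23.5)&(z>30)&(z<46);print('screw',h.sum(),np.median(b[h]),np.percentile(a[h],90),np.median(z[h]))
```

```text
277
-25 10 38 | -24 10 42 | -24 10 48 | -23 11 49 | -11 12 49 | -9 10 46 | -8 24 40 | -7 14 48 | -6 18 43 | -6 21 41 | -5 19 41 | -4 19 48 | -3 16 48 | -3 19 48 | -3 22 42 | -3 26 37 | -2 11 47 | -2 17 48 | -2 20 45 | -1 17 49 | -1 26 41 | 0 24 41 | 0 27 35 | 1 18 41 | 1 24 35 | 1 24 42 | 2 15 47 | 2 18 48 | 2 22 35 | 2 25 36 | 3 16 47 | 3 19 45 | 3 22 39 | 4 19 29 | 4 19 39 | 4 19 45 | 4 22 40 | 5 13 48 | 5 20 33 | 5 20 43 | 6 11 47 | 6 21 27 | 7 14 49 | 8 18 27 | 8 18 31 | 8 18 44 | 8 21 31 | 9 15 47 | 9 18 48 | 9 19 42 | 10 19 36 | 11 13 48 | 11 16 28 | 11 16 45 | 11 19 36 | 11 19 46 | 12 19 47 | 13 14 49 | 13 17 27 | 13 17 43 | 13 17 46 | 14 14 30 | 14 14 46 | 14 17 44 | 14 18 31 | 14 18 37 | 15 12 43 | 15 15 37 | 16 13 27 | 16 15 41 | 17 12 48 | 17 13 35 | 17 13 48 | 17 15 45 | 17 16 32 | 17 19 36 | 18 13 28 | 18 13 38 | 18 16 36 | 18 16 49 | 19 10 48 | 19 11 35 | 19 13 42 | 19 14 32 | 19 16 40 | 20 11 42 | 20 11 49 | 21 11 29 | 21 11 43 | 21 12 26 | 21 14 43 | 22 12 47 | 23 12 47 | [-2.30944533  0.9802001 ] 161
[-1.52409735]
screw 26 0.24691860403112864 27.308203227454456 38.46296339567615
```

Call:
{"api": "jog_arm", "payload": {
  "travel": [
    [-0.015, 0.043, 0],
    [-0.033, 0.095, 0],
    [-0.055, 0.16, 0],
    [-0.077, 0.224, 0],
    [-0.1, 0.29, 0],
    [-0.12, 0.35, 0],
    [-0.136, 0.395, 0],
    [-0.147, 0.427, 0],
    [-0.147, 0.427, 0],
    [-0.147, 0.427, 0]
  ],
  "dr": [
    [0, 0, 0.013],
    [0, 0, 0.026],
    [0, 0, 0.039],
    [0, 0, 0.052],
    [0, 0, 0.065],
    [0, 0, 0.078],
    [0, 0, 0.09],
    [0, 0, 0.1014],
    [0, 0, 0.1014],
    [0, 0, 0.1014]
  ],
  "claw": [0, 0, 0, 0, 0, 0, 0, 0, 0, 0]
}}

```text
time_s: 18.85
tcp_pos: [0.5547, 0.1114, 0.13]
eef_rot: [-180.0, -0.0, 152.6]
contact_force: [-0.7, -0.2, -0.9]
gripper_width: 0.0449
gripper_force: 30.0
```

Run:
```python
from h import *
from scipy.optimize import least_squares,minimize
st=r.get_state();tp=st['tcp_pos'];print(tp,st['eef_rot'],st['contact_force'],st['gripper_width'])
C=[cam('scene') for x in range(4)];P=np.array([cloud(x) for x in C])
p=proj(C[0],[[.555,.111,.12]])[0].astype(int);save(C[0],'i.png',(p[0]-25,p[1]-35,p[0]+35,p[1]+30),9)
ps=np.radians(st['eef_rot'][2]);x=np.array([np.cos(ps),np.sin(ps)]);y=np.array([np.sin(ps),-np.cos(ps)])
d=P[...,:2]-tp[:2];a=d@x*1e3;b=d@y*1e3;z=(P[...,2]-tp[2])*1e3
k=(a>8)&(a<35)&(abs(b)<22)&(z>27)&(z<49);m=k&(abs(b)>6.5)
A,B=a[m],b[m]
f=least_squares(lambda p:np.hypot(A-p[0],B-p[1])-23,[0,0],loss='soft_l1',f_scale=1);print('collar rel tool',f.x,m.sum(),'b0',least_squares(lambda p:np.hypot(A-p[0],B)-23,[0],loss='soft_l1',f_scale=1).x)
h=k&(a>24)&(z>30)&(z<46);print('screw',h.sum(),np.median(b[h]),np.percentile(a[h],90),np.median(z[h]))
Z=P[...,2]
m=(Z>.05)&(Z<.068)&(np.hypot(*d.transpose(3,0,1,2))<.02);A,B=a[m],b[m]
print('shaft rel tool',least_squares(lambda p:np.hypot(A-p[0],B-p[1])-10,[0,0],loss='soft_l1',f_scale=1).x,m.sum())
m=(Z>.074)&(Z<.112)&(np.hypot(*d.transpose(3,0,1,2))<.02);A,B=a[m],b[m]
print('D rel tool',least_squares(lambda p:np.maximum(np.hypot(A-p[0],B-p[1])-10,A-p[0]-6),[0,0],loss='soft_l1',f_scale=1).x,m.sum())
```

```text
[0.55471969 0.11137965 0.13000028] [-1.79976183e+02 -1.58969806e-02  1.52592736e+02] [-0.72685156 -0.22190788 -0.93701684] 0.04490338898912132
collar rel tool [-1.99291578  1.31731051] 361 b0 [-1.53660066]
screw 55 -3.4389086671370324 28.634622011498188 38.769254549072926
shaft rel tool [-1.73862902  0.58514329] 147
D rel tool [-1.77011895  0.70737065] 357
```

View pics/i.png

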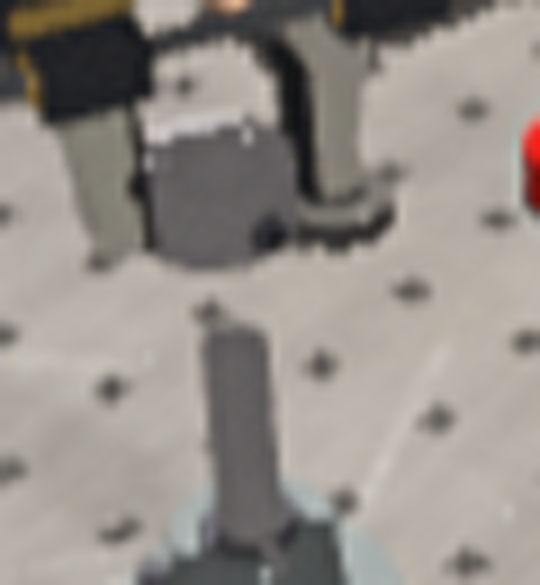

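Run:
```python
from h import *
C=[cam('scene') for _ in range(3)];c=C[0];im=np.mean([x['pixels'].mean(2) for x in C],0)
p=proj(c,[[.555,.111,.12]])[0].astype(int);x0,y0=p[0]-25+24,p[1]-35+21
w=im[y0:y0+9,x0:x0+11];print(w.astype(int))
k=np.clip(75-w,0,None);v,u=np.mgrid[:9,:11];uv=np.array([(k*u).sum()/k.sum()+x0,(k*v).sum()/k.sum()+y0]);print(uv)
tp=r.get_state()['tcp_pos'];ps=np.radians(152.6);ctr=tp[:2]-.0018*np.array([np.cos(ps),np.sin(ps)])+.0005*np.array([np.sin(ps),-np.cos(ps)])
for th in range(146,176,3):
    q=proj(c,[[ctr[0]+.029*np.cos(np.radians(th)),ctr[1]+.029*np.sin(np.radians(th)),tp[2]+.0269+.012]])[0];print(th,q-uv)
```

```text
[[ 96  95  95  98  98  97  95  94  91  56  33]
 [ 97  96  96  98  97  97  95  94  92  95  75]
 [ 99  99  98  98  97  88  82  87  93 107 117]
 [ 98  98  99  97  82  66  57  68  89  84 105]
 [ 98  98  98  91  59  50  42  45  79  55  56]
 [ 97  97  98  91  55  42  26  43  75  57  56]
 [ 96  96  97  95  68  56  56  95 122  99 108]
 [ 95  97  96  98  95 113 141 156 164 152 157]
 [113 122 124 134 149 162 178 178 176 175 176]]
[207.85596192 198.96067134]
146 [-4.06883696  1.87230712]
149 [-3.47519532  1.72611266]
152 [-2.89254368  1.56225028]
155 [-2.32257535  1.38123295]
158 [-1.76693773  1.18362555]
161 [-1.22722692  0.97004245]
164 [-0.70498247  0.74114499]
167 [-0.20168255  0.4976388 ]
170 [0.2812606  0.24027092]
173 [ 0.74250482 -0.03017318]
```

Call:
{"api": "jog_arm", "payload": {
  "travel": [
    [0, 0, 0.02],
    [0, 0, 0.04],
    [0, 0, 0.06],
    [0, 0, 0.07],
    [0, 0, 0.08],
    [0, 0, 0.09],
    [0, 0, 0.1],
    [0, 0, 0.1],
    [0, 0, 0.1],
    [0, 0, 0.1]
  ],
  "dr": [
    [0, 0, 0.01],
    [0, 0, 0.02],
    [0, 0, 0.025],
    [0, 0, 0.025],
    [0, 0, 0.025],
    [0, 0, 0.025],
    [0, 0, 0.025],
    [0, 0, 0.025],
    [0, 0, 0.025],
    [0, 0, 0.025]
  ],
  "claw": [0, 0, 0, 0, 0, 0, 0, 0, 0, 0]
}}

```text
time_s: 20.45
tcp_pos: [0.5551, 0.1118, 0.0804]
eef_rot: [180.0, 0.0, 143.5]
contact_force: [-0.0, -0.4, -1.8]
gripper_width: 0.0445
gripper_force: 30.0
```

Call:
{"api": "jog_arm", "payload": {
  "travel": [
    [0, 0, 0.008],
    [0, 0, 0.016],
    [0, 0, 0.024],
    [0, 0, 0.032],
    [0, 0, 0.04],
    [0, 0, 0.047],
    [0, 0, 0.053],
    [0, 0, 0.053],
    [0, 0, 0.053],
    [0, 0, 0.053]
  ],
  "dr": [
    [0, 0, 0],
    [0, 0, 0],
    [0, 0, 0],
    [0, 0, 0],
    [0, 0, 0],
    [0, 0, 0],
    [0, 0, 0],
    [0, 0, 0],
    [0, 0, 0],
    [0, 0, 0]
  ],
  "claw": [0, 0, 0, 0, 0, 0, 0, 0, 0, 0]
}}

```text
time_s: 21.7
tcp_pos: [0.5551, 0.1118, 0.0538]
eef_rot: [180.0, 0.0, 143.5]
contact_force: [0.0, -0.1, -1.2]
gripper_width: 0.045
gripper_force: 30.0
```

Call:
{"api": "jog_arm", "payload": {
  "travel": [
    [-0.001, 0, 0],
    [-0.002, 0, 0],
    [-0.003, 0, 0],
    [-0.004, 0.001, 0],
    [-0.005, 0.001, 0],
    [-0.006, 0.001, 0],
    [-0.007, 0.001, 0],
    [-0.008, 0.001, 0],
    [-0.008, 0.001, 0],
    [-0.008, 0.001, 0]
  ],
  "dr": [
    [0, 0, 0],
    [0, 0, 0],
    [0, 0, 0],
    [0, 0, 0],
    [0, 0, 0],
    [0, 0, 0],
    [0, 0, 0],
    [0, 0, 0],
    [0, 0, 0],
    [0, 0, 0]
  ],
  "claw": [0, 0, 0, 0, 0, 0, 0, 0, 0, 0]
}}

```text
time_s: 22.95
tcp_pos: [0.557, 0.1105, 0.0534]
eef_rot: [-180.0, -0.1, 143.5]
contact_force: [-8.0, 6.1, 2.8]
gripper_width: 0.0446
gripper_force: 30.0
```

Run:
```python
from h import *
st=r.get_state();print({k:np.round(st[k],4) for k in('time_s','tcp_pos','eef_rot','contact_force','moment','gripper_force')})
c=cam('scene');p=proj(c,[[.555,.111,.09]])[0].astype(int);save(c,'j.png',(p[0]-30,p[1]-35,p[0]+35,p[1]+30),9);print(r.get_state()['contact_force'])
tp=st['tcp_pos'];ctr=np.array([.5566,.1104])+.0022*np.array([.887,-.462])
for th in(140,152,164):print(th,(proj(c,[[ctr[0]+.029*np.cos(np.radians(th)),ctr[1]+.029*np.sin(np.radians(th)),.0925]])[0]-[p[0]-30,p[1]-35])*9)
```

```text
{'time_s': np.float64(22.95), 'tcp_pos': array([0.557 , 0.1105, 0.0534]), 'eef_rot': array([-1.79970e+02, -1.26200e-01,  1.43511e+02]), 'contact_force': array([-8.0283,  6.109 ,  2.7719]), 'moment': array([ 2.3914,  3.0928, -0.0972]), 'gripper_force': np.float64(30.001)}
[-8.35981491  7.00280612  2.16829448]
140 [285.95757768 370.30774186]
152 [306.33518239 365.24510281]
164 [324.97096589 357.64130523]
```

View pics/j.png

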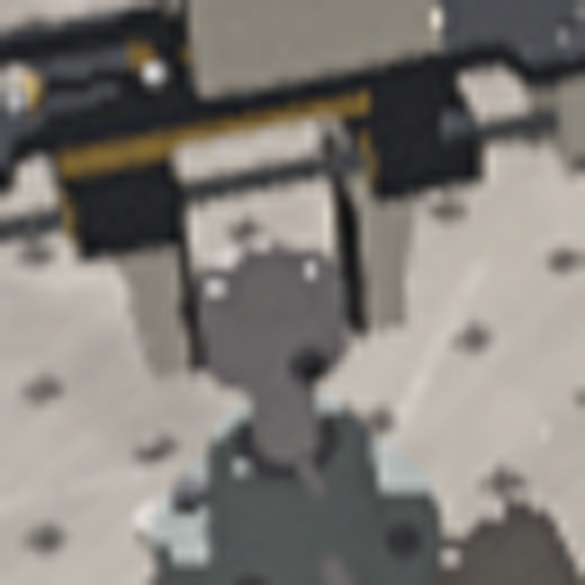

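```bash
python3 -c "
from h import *
print(r.close_job())"
```

```text
the job is handed in; nothing more can be done
None
```

I turned the flat to the rib and handed the job in at about 23 s with the collar gripped round the shaft, its screw within about 2° of the flat's direction at mid-height and pressing on it with about 11 N; the hand-in returned no verdict.

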